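# Close the filtration vessel: lid onto its studs

### The job

Take the holed lid off its stand by the black grip and close the filtration vessel with it: lower its plug into the mouth, turn it by feel until all its holes find the studs, and slide it down gently, without dropping or forcing it, until it lies flush on the flange all round. Let go of it, and do not disturb the bottle, the jar or the mortar.

Things in the scene. Friction and masses are not known exactly. Their poses are not given: they have to be found in the camera images.
- lid: Loose aluminium lid, 0.4 to 0.6 kg: a disc 118 mm across, 10 mm thick; origin at the centre of the disc's underside, z up. Five through holes of 11.5 mm, 72 degrees apart on a circle of 44 mm radius, the first on the lid's +x axis. Below it a round plug 60 mm across reaches 34 mm down (the lowest 6 mm taper to 50 mm across). A black bar grip stands on top.
- lid_grip (a point): Point in the lid's black upright bar grip, on the lid's axis, 40 mm above the disc's underside; axes as the lid's. The grip is 56 mm long along the lid's x, 18 mm thick along y and stands 10 to 52 mm above the disc's underside.
- stand: Fixed stand that holds the lid at the start: an upright grey tube 90 mm across, open above, wall 7 mm, top 50 mm above the bench, on a round foot 124 mm across. The lid's disc lies on the tube's top, its plug hanging inside.
- vessel: Fixed steel filtration vessel, open above, on a grey base plate 130 mm square; origin under its centre on the bench, z up. Round flange 120 mm across, its top face 90 mm above the bench, with five studs. The flange's stud ring was set at any angle: this yaw does NOT tell the studs' angle; see it in a picture or find it by feel.
- vessel_mouth (a point): Centre of the vessel's round mouth, at the height of the flange's top face (90 mm above the bench), z up. The mouth is 64 mm across and 42 mm deep. The lid is home when its origin is here.
- stud_tips (a point): Point on the vessel's axis at the height of the stud tips, 22 mm above the flange's face. Studs: five, upright, 8 mm thick (top 3 mm taper to 6 mm), 72 degrees apart on a circle of 44 mm radius, at an angle not told by this yaw; the ring is stiff (turns only above 0.6 Nm). When the lid's disc touches the tips, its plug is 12 mm deep in the mouth.
- reagent_bottle: Bystander: glass bottle with blue cap, 66 mm across, 130 mm high, origin under its centre.
- sample_jar: Bystander: amber jar with black cap, 54 mm across, 85 mm high, origin under its centre.
- mortar: Bystander: white ceramic mortar bowl, 90 mm across, 50 mm high, origin under its centre.
Things that resemble listed ones, but are neither listed nor needed, are in the scene too. What is shaped like the stand but red is not meant.

How it is judged:
By the outcome, as a careful person would: the job done as asked, in the order asked, and still so for the second after the job is handed in, with the robot touching nothing.
It also fails if it takes over 61 s, if anything falls off the work surface, if the arm or the gripper's body presses on something with over 40 N, if the wrist force passes 120 N, or if a joint passes its speed limit or range.

### The arm

A 6-joint arm with a two-finger parallel gripper is mounted at the origin on the work surface. World frame = base frame: x ahead of the robot, y to its left, z up, the work surface at z = 0. Lengths are in m, angles in rad, forces in N, time in s.
With the tool pointing down it reaches from about 0.375 to 0.9 m from the base axis. Payload 3.1 kg.
Tool frame: the origin (TCP) lies on the centre line of the jaws, within the pads' length; the fingertips stand 25 mm ahead of it and the grasp point (between the pads) lies 6 mm ahead of it (manip.tip_extent is the distance from the TCP to the fingertips, in m); z points along the fingers, y is the line along which they close (so a half turn about z gives the same grasp; the last joint's range is limited). The gripper opens to 85 mm and grips with 20 to 120 N. Pads are 22 mm wide; open, the fingers measure 114 mm over their backs; the gripper's body (76 mm by 85 mm) begins 54 mm behind the grasp point. The pads swing forward as they close: fully open they stand 13 mm farther back than shut.
Start: joints at [-1.317, 0.527, 1.433, -0, 1.181, -0.178], TCP at [0.262, -0.568, 0.256] pointing down, gripper open.
Joint ranges: [-3.08, 3.08], [-0.75, 2.2], [0.22, 2.44], [-1.43, 4.57], [0, 2.65], [-2.85, 2.85]. Speed limits (rad/s): [2.79, 2.79, 3.14, 3.14, 3.14, 3.14].

### API

Orientations are given as a unit quaternion [x, y, z, w].
In Python, from station import readout, imaging, order, manip gives the robot as it stands.
- The arm moves only by the tool move_arm, never from a script. Its argument "rows" is a list of rows, each a list of 7 numbers: the turn, a rotation vector about the tool's x, y, z in degrees, then the shift along the tool's x, y, z in mm, then the closure, from 0 (fully open) to 1 (shut). A call has 1 to 12 rows; each row is the pose to reach, as a shift and turn from the pose commanded when the call began, along the tool's axes at that moment; what a row does not reach only later rows make up. A row lasts 1/12 s, in which the tool goes at most 41.7 mm and 7.16 degrees, less where a joint would pass 70% of its speed; a pose out of reach is approached as far as the arm can. A call with a gripper value outside its range is refused whole. The fingers move at their own pace and stop on an object; "squeeze" is the grip in N (left out, the last holds). Time passes only in rows, so rows that repeat a pose let the fingers close. It gives the time, the measured TCP pose, the force, the opening and the grip force at its end, in the units of the state.
- readout.sense(): the state, without advancing time (a new reading comes with each control period).
- imaging.snapshot(name): name is "side" or "top" or "wrist"; returns a dict with "img" (420x560x3 uint8, red, green, blue), "z_map" (420x560 float32, m along the optical axis (not along the pixel's ray), 0 where there is no reading), "fovy" (degrees; the focal length in pixels is half the picture's height over the tangent of half this angle, whatever the lens; pixels are square), "cx", "cy" (the principal point, pixels), "k1" (the pictures are not rectified: a ray, as slopes to the right and down, at radius r is drawn at 1 + k1 r^2 times it, then the intrinsics apply), "rvec" (rotation vector, rad) and "tvec" (3), from world to camera coordinates, as OpenCV has them. Camera axes: x right, y down, z forward; pixel columns grow to the right and rows downward; lengths in m; the calibration is good to about 2 mm. A picture is of the moment at which its call begins.
- order.sign_off(): hands the job in; it is judged then, once.
The state is a dict: "t": time; "q": joint angles; "qd": joint speeds; "tau": joint torques, N m; "tcp_pos": TCP position; "tool_rot": TCP orientation; "force": force on the tool from outside, world axes, zero at the start; "ft_torque": the same for the moment, N m; "finger_gap": opening from 0.0 (shut) to 1.0 (fully open); "gripper_force": force on a finger pad.
Only numpy, scipy, OpenCV 4.12 (cv2) and the standard library are available. Lean on these libraries where they do the work, as an engineer would, in place of code of your own. Each camera call takes 0.05 s, during which the arm holds its last target. There are 200 camera calls.

## Working session

There is one attempt and no reset: what is moved stays moved. The work goes in short steps, Python scripts to look and compute and a tool call to move; the robot and the scene stay as the last step left them, time stands still between calls to the robot, and variables do not carry over. Pictures are saved under pics/ and viewed, at most 10 in all, crops included, and the job is handed in when it is done.

Besides the shell and the picture viewer there is one more tool, called as name(argument=value, ...), one argument or row to a line, values as JSON. move_arm: Moves the arm, as the interface text tells. Its arguments: {"type":"object","properties":{"rows":{"type":"array"},"squeeze":{"type":"number"}},"required":["rows"]}

```bash
mkdir -p pics; ls
cat > h.py <<'E'
import numpy as np, cv2, pickle
from station import readout, imaging, order, manip
def snap(n):
    s=imaging.snapshot(n); return s
def cam(s):
    f=210/np.tan(np.radians(s["fovy"])/2)
    R=cv2.Rodrigues(np.array(s["rvec"],float))[0]; return f,R,np.array(s["tvec"],float)
def rays(s,uv):
    f,R,t=cam(s); uv=np.atleast_2d(uv).astype(float)
    d=(uv-[s["cx"],s["cy"]])/f; u=d.copy()
    for _ in range(20): u=d/(1+s["k1"]*(u**2).sum(1,keepdims=True))
    return np.c_[u,np.ones(len(u))]
def world(s,uv,z=None):
    """depth-based points (z None) or ray/plane z"""
    f,R,t=cam(s); r=rays(s,uv); c=-R.T@t; w=r@R
    if z is None:
        uv=np.atleast_2d(uv).astype(int); k=s["z_map"][uv[:,1],uv[:,0]][:,None]
    else: k=((z-c[2])/w[:,2])[:,None]
    return c+k*w
def cloud(s):
    v,u=np.mgrid[0:420,0:560]; uv=np.c_[u.ravel(),v.ravel()]
    P=world(s,uv).reshape(420,560,3); P[s["z_map"]==0]=np.nan; return P
def proj(s,P):
    f,R,t=cam(s); p=np.atleast_2d(P)@R.T+t; x=p[:,:2]/p[:,2:]
    return x*(1+s["k1"]*(x**2).sum(1,keepdims=True))*f+[s["cx"],s["cy"]]
def save(s,n,box=None,k=1):
    im=s["img"][:,:,::-1]
    if box: im=im[box[1]:box[3],box[0]:box[2]]
    cv2.imwrite("pics/"+n+".png",cv2.resize(im,None,fx=k,fy=k,interpolation=cv2.INTER_CUBIC))
E
python3 - <<'E'
from h import *
ss={n:snap(n) for n in("top","side","wrist")}
pickle.dump(ss,open("s0.pkl","wb"))
cv2.imwrite("pics/a.png",cv2.resize(np.hstack([ss["top"]["img"],ss["side"]["img"]])[:,:,::-1],(800,300),interpolation=cv2.INTER_AREA)) if 0 else None
save(ss["top"],"top0",None,1.4);save(ss["side"],"side0",None,1.4)
for n,s in ss.items(): f,R,t=cam(s);print(n,f,-R.T@t,R[2],s["k1"])
print(readout.sense()); print([x for x in dir(manip) if x[0]!='_'],manip.tip_extent)
E
```

```text
pics
top 419.5102883450578 [0.42580387 0.0088313  1.17483433] [ 0.20640763 -0.02058145 -0.97824961] -0.02917576558967941
side 450.60017233798914 [0.45790733 0.82862552 0.62580866] [ 0.19944082 -0.82163685 -0.53398151] -0.03844368119534939
wrist 345.1304975103102 [ 0.32779324 -0.5362785   0.37323193] [-0.26266615 -0.11959037 -0.95744694] -0.07399904311956443
{'t': 0.15, 'q': array([-1.31752776e+00,  5.28298686e-01,  1.43358864e+00, -1.99118282e-06,
        1.18136390e+00, -1.78518939e-01]), 'qd': array([-0.00102329, -0.00194153, -0.00524358,  0.00090937,  0.00017265,
        0.00010691]), 'tau': array([ 2.05907686e-04, -4.42743945e+01, -1.78276527e+01, -3.16142823e-04,
        5.64812537e-03, -8.62781803e-06]), 'tcp_pos': array([ 0.26145076, -0.56715028,  0.25553622]), 'tool_rot': array([ 9.76784907e-01,  2.14220816e-01, -3.19071815e-05, -8.28669688e-04]), 'force': array([ 0.57360428, -1.15278918, -0.19857025]), 'ft_torque': array([0.04584725, 0.01429707, 0.07640234]), 'gripper_force': 0.0, 'finger_gap': 0.999206927435083}
['PlanningError', 'tip_extent'] 0.025
```

View pics/top0.png

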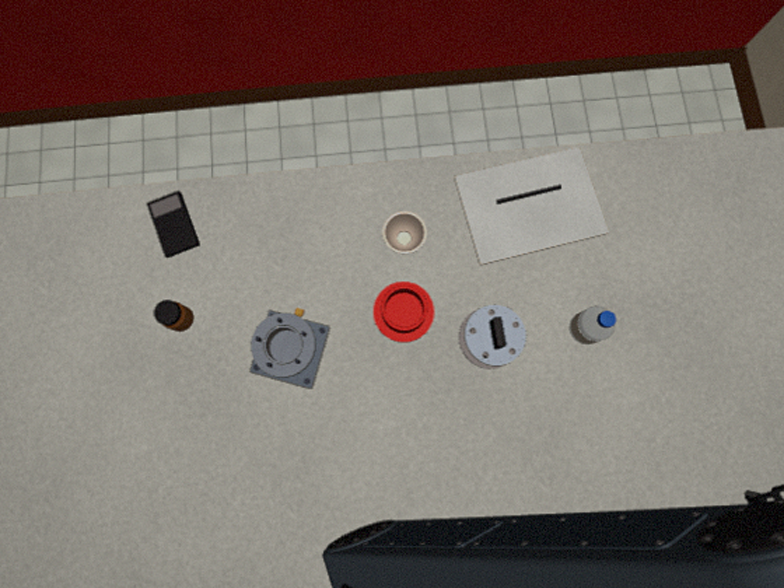

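View pics/side0.png

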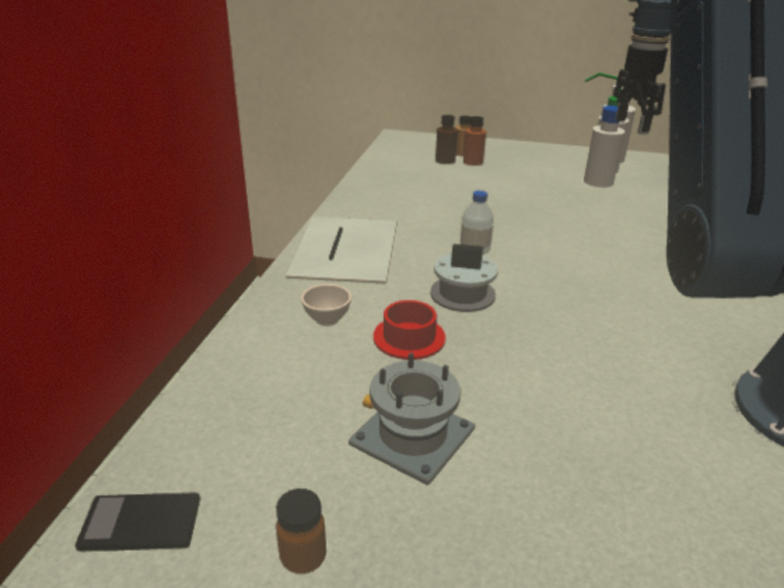

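Top view (enlarged px): the grey lid with black grip is at (495,335) on its grey stand, the vessel with studs at (288,347), and the red stand-alike at (404,312) is not meant. The bottle is at (598,323), the jar at (173,315) and the mortar at (405,232). The side view agrees: lid at (466,270), vessel at (415,390). Next I measure both views with the depth maps.

```bash
cat >> h.py <<'E'
def circ(P):
    A=np.c_[2*P[:,:2],np.ones(len(P))]; x=np.linalg.lstsq(A,(P[:,:2]**2).sum(1),rcond=None)[0]
    return x[:2],np.sqrt(x[2]+x[:2]@x[:2])
def rim(P,c0,zlo,zhi,rmax=.075):
    """min enclosing circle of points in height band"""
    m=(P[...,2]>zlo)&(P[...,2]<zhi)&(np.hypot(P[...,0]-c0[0],P[...,1]-c0[1])<rmax)
    Q=P[m]; c,r=cv2.minEnclosingCircle(Q[:,:2].astype(np.float32)*1000); return np.array(c)/1000,r/1000,Q
E
python3 - <<'E'
from h import *
ss=pickle.load(open("s0.pkl","rb"))
for n,lid,ves in(("top",(346,237),(190,247)),("side",(350,192),(300,300))):
    s=ss[n];P=cloud(s)
    pl=np.nanmean(world(s,[lid]),0) 
    print(n,pl)
    for nm,c0,zl,zh in(("lid",None,.052,.07),("ves",None,.08,.1)):
        px={"top":{"lid":(354,239),"ves":(206,247)},"side":{"lid":(333,193),"ves":(296,280)}}[n][nm]
        c0=world(s,[px],.06 if nm=="lid" else .09)[0]
        c,r,Q=rim(P,c0,zl,zh); 
        # edge: farthest per angular bin
        a=np.arctan2(*(Q[:,:2]-c).T[::-1]);d=np.hypot(*(Q[:,:2]-c).T);b=((a+np.pi)*12/np.pi).astype(int)
        E=np.array([Q[b==i][np.argsort(d[b==i])[-2]] for i in range(25) if (b==i).sum()>4])
        print(nm,c,r,"fit",circ(E),"z",np.median(Q[:,2]),len(Q))
        if nm=="lid":
            G=P[(P[...,2]>.085)&(P[...,2]<.125)&(np.hypot(P[...,0]-c[0],P[...,1]-c[1])<.06)]
            print(" grip",len(G),np.percentile(G[:,2],[5,50,95]));T=G[G[:,2]>.095]
            print(" rect",cv2.minAreaRect((T[:,:2]*1000).astype(np.float32)))
        else:
            G=P[(P[...,2]>.1)&(P[...,2]<.125)&(np.hypot(P[...,0]-c[0],P[...,1]-c[1])<.065)]
            print(" studs",np.round(np.c_[G-np.r_[c,0],np.degrees(np.arctan2(G[:,1]-c[1],G[:,0]-c[0]))%72],3)[::3][:25] if len(G) else 0)
# other things
for n,px in(("jar",(120,221)),("bottle",(433,228)),("mortar",(288,167)),("red",(288,222))): print(n,world(ss["top"],[px]))
s=ss["top"];save(s,"c1",(170,200,410,290),3.3)
E
```

```text
top [ 0.55464143 -0.18942686  0.06082273]
lid [ 0.54841486 -0.20746716] 0.05902895355224609 fit (array([ 0.54792416, -0.20826545]), np.float64(0.05746849339309264)) z 0.060086695058615636 1234
 grip 174 [0.0887998  0.10102473 0.10416053]
 rect ((548.1727294921875, -207.35592651367188), (55.53542709350586, 18.149290084838867), 3.0575363636016846)
ves [0.56529657 0.1904426 ] 0.06018895721435547 fit (array([0.56465245, 0.19010455]), np.float64(0.059263688279921026)) z 0.08979183582652972 1179
 studs [[ 4.6000e-02  4.0000e-03  1.1000e-01  4.7570e+00]
 [ 4.3000e-02  4.0000e-03  1.1200e-01  4.7420e+00]
 [ 4.4000e-02 -2.0000e-03  1.0200e-01  6.8919e+01]
 [ 1.6000e-02 -3.9000e-02  1.1400e-01  4.1640e+00]
 [ 1.6000e-02 -4.5000e-02  1.0700e-01  1.4100e+00]
 [ 1.3000e-02 -4.3000e-02  1.0900e-01  7.1387e+01]
 [ 1.1000e-02 -4.3000e-02  1.1000e-01  6.7930e+01]
 [ 1.4000e-02  4.0000e-02  1.0600e-01  7.0663e+01]
 [ 1.1000e-02  3.9000e-02  1.1000e-01  2.5730e+00]
 [ 9.0000e-03  4.1000e-02  1.0300e-01  5.2070e+00]
 [-3.4000e-02 -2.7000e-02  1.1200e-01  2.6780e+00]
 [-3.7000e-02 -2.7000e-02  1.1200e-01
[... 1470 characters left out ...]
.1414e+01]
 [ 4.3000e-02  3.0000e-03  1.1300e-01  4.5930e+00]
 [-3.3000e-02 -2.3000e-02  1.0800e-01  7.1475e+01]
 [ 4.8000e-02  3.0000e-03  1.1000e-01  4.0150e+00]
 [ 4.2000e-02  4.0000e-03  1.1200e-01  5.3640e+00]
 [-3.3000e-02 -2.3000e-02  1.0600e-01  7.1014e+01]
 [ 4.8000e-02  4.0000e-03  1.0800e-01  4.6660e+00]
 [ 4.3000e-02  3.0000e-03  1.0800e-01  4.0030e+00]
 [-3.3000e-02 -2.4000e-02  1.0300e-01  7.1736e+01]
 [ 4.8000e-02  5.0000e-03  1.0700e-01  6.0910e+00]
 [ 4.3000e-02  2.0000e-03  1.0500e-01  2.9350e+00]]
jar [[0.65119046 0.40235655 0.08828941]]
bottle [[ 0.54796796 -0.40061626  0.12701731]]
mortar [[ 0.77863571 -0.05794937  0.01130822]]
red [[ 0.61984032 -0.04177052  0.00253076]]
```

View pics/c1.png

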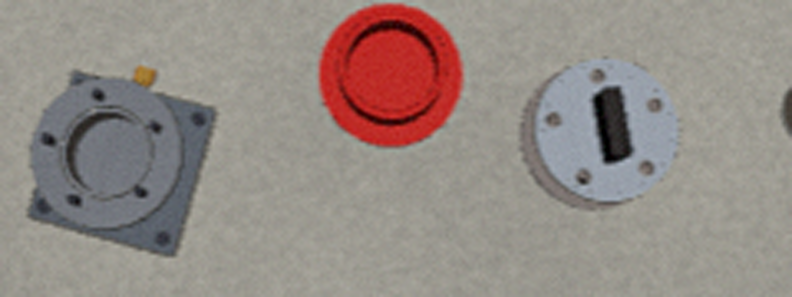

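Enlarged crop: the aluminium lid with black grip and holes is at (610,130), the grey studded vessel at (108,152). The red tube at (390,72) is the decoy. Next I move over the lid for a wrist-camera refinement.

```bash
cat >> h.py <<'E'
from scipy.spatial.transform import Rotation as Ro
def go(p,yaw,st=None):
    st=st or readout.sense(); R0=Ro.from_quat(st["tool_rot"])
    y=np.radians(yaw); Rt=Ro.from_matrix(np.array([[np.cos(y),np.sin(y),0],[np.sin(y),-np.cos(y),0],[0,0,-1]]))
    d=R0.inv().apply(np.array(p)-st["tcp_pos"])*1000; r=np.degrees((R0.inv()*Rt).as_rotvec())
    print("row turn",r.round(2),"shift",d.round(1),"| tcp",st["tcp_pos"].round(4),"yaw",np.degrees(np.arctan2(*R0.as_matrix()[[1,0],0])).round(2))
E
python3 -c "
from h import *
go([.548,-.206,.23],3)"
```

```text
row turn [-0.1   0.   21.74] shift [ 411.4 -208.    26. ] | tcp [ 0.2615 -0.5672  0.2555] yaw 24.74
```

move_arm(
  rows=[
    [0,0,22,411,-208,26,0],
    [0,0,22,411,-208,26,0],
    [0,0,22,411,-208,26,0],
    [0,0,22,411,-208,26,0],
    [0,0,22,411,-208,26,0],
    [0,0,22,411,-208,26,0],
    [0,0,22,411,-208,26,0],
    [0,0,22,411,-208,26,0],
    [0,0,22,411,-208,26,0],
    [0,0,22,411,-208,26,0],
    [0,0,22,411,-208,26,0],
    [0,0,22,411,-208,26,0],
  ],
  squeeze=60,
)

```text
t: 1.15
tcp_pos: [0.5508, -0.2009, 0.2297]
tool_rot: [1.0, 0.027, 0.001, -0.001]
force: [0.2, -0.2, -0.2]
finger_gap: 1.0
gripper_force: 0.0
```

move_arm(
  rows=[
    [0,0,0,0,0,0,0],
    [0,0,0,0,0,0,0],
  ],
)

```text
t: 1.32
tcp_pos: [0.5476, -0.2065, 0.23]
tool_rot: [1.0, 0.025, -0.001, 0.0]
force: [-0.6, 0.2, 0.2]
finger_gap: 0.998
gripper_force: 0.0
```

Run:
```python
from h import *
s=snap("wrist");pickle.dump(s,open("w1.pkl","wb"));save(s,"w1",None,1.2)
P=cloud(s)
T=P[(P[...,2]>.096)&(P[...,2]<.112)&(np.hypot(P[...,0]-.548,P[...,1]+.206)<.06)]
print("grip top",np.median(T[:,2]),cv2.minAreaRect((T[:,:2]*1000).astype(np.float32)),len(T))
c,r,Q=rim(P,(.548,-.206),.053,.068); print("disc",c,r,np.median(Q[:,2]))
go([.548,-.206,.23],3)
```

```text
grip top 0.10191972948113713 ((548.4677734375, -207.88064575195312), (55.25898361206055, 17.775650024414062), 2.3741228580474854) 1724
disc [ 0.5484223  -0.20802766] 0.058865623474121095 0.06010292282221516
row turn [ 0.01  0.05 -0.27] shift [ 0.8 -1.3  0.1] | tcp [ 0.5472 -0.2073  0.2301] yaw 2.73
```

View pics/w1.png

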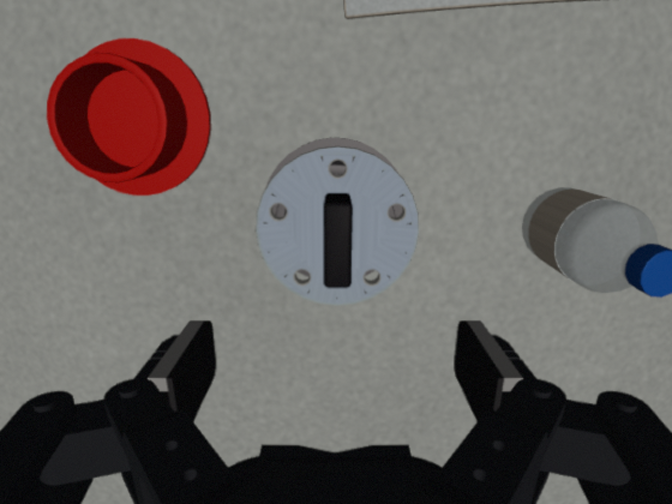

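Wrist view: the lid is centred at (338,225), its black grip vertical, with the +x hole at (338,168). The cloud puts the grip at (0.5484, -0.208), yaw about 2.4°, top at 0.102. This agrees with the top camera and the given sizes. Next I descend and grip.

move_arm(
  rows=[
    [0,0,0,1,0.5,35,0],
    [0,0,0,1,0.5,70,0],
    [0,0,0,1,0.5,100,0.3],
    [0,0,0,1,0.5,120,0.4],
    [0,0,0,1,0.5,132,0.5],
    [0,0,0,1,0.5,132,0.5],
    [0,0,0,1,0.5,132,1],
    [0,0,0,1,0.5,132,1],
    [0,0,0,1,0.5,132,1],
    [0,0,0,1,0.5,132,1],
    [0,0,0,1,0.5,132,1],
    [0,0,0,1,0.5,132,1],
  ],
  squeeze=60,
)

```text
t: 2.37
tcp_pos: [0.5497, -0.2081, 0.0999]
tool_rot: [1.0, 0.024, 0.001, 0.001]
force: [-1.4, -2.4, 6.4]
finger_gap: 0.196
gripper_force: 60.9
```

move_arm(
  rows=[
    [0,0,0,0,0,0,1],
    [0,0,0,0,0,0,1],
    [0,0,0,0,0,0,1],
  ],
)

```text
t: 2.62
tcp_pos: [0.5497, -0.2081, 0.0999]
tool_rot: [1.0, 0.024, 0.001, 0.001]
force: [-1.3, -2.8, 7.4]
finger_gap: 0.203
gripper_force: 60.9
```

```bash
python3 -c "
from h import *
st=readout.sense();print(st['force'],st['ft_torque'],st['finger_gap'],st['gripper_force'],st['tcp_pos'])"
```

```text
[-1.29564426 -2.83586064  7.36058632] [-0.22866607  0.31815423 -0.08909385] 0.20275747552683446 60.85906147956848 [ 0.5496721  -0.20806389  0.09993961]
```

move_arm(
  rows=[
    [0,0,0,0,0,-3,1],
    [0,0,0,0,0,-7,1],
    [0,0,0,0,0,-15,1],
    [0,0,0,0,0,-28,1],
    [0,0,0,0,0,-45,1],
    [0,0,0,0,0,-65,1],
    [0,0,0,0,0,-85,1],
    [0,0,0,0,0,-105,1],
    [0,0,0,0,0,-125,1],
    [0,0,0,0,0,-140,1],
    [0,0,0,0,0,-150,1],
    [0,0,0,0,0,-150,1],
  ],
  squeeze=80,
)

```text
t: 3.62
tcp_pos: [0.5497, -0.2073, 0.2506]
tool_rot: [1.0, 0.024, 0.002, 0.001]
force: [0.6, -0.1, -4.9]
finger_gap: 0.195
gripper_force: 78.4
```

Run:
```python
from h import *
st=readout.sense();print(st['force'],st['ft_torque'],st['finger_gap'],st['gripper_force'])
# approx vessel; stop with 60mm offset so wrist view sees it
go([.565,.192,.25],2.5)
```

```text
[ 0.5601921  -0.1096299  -4.91552205] [-0.02324285 -0.03529082  0.00540475] 0.1951569523564697 78.43198657035828
row turn [ 0.12 -0.2   0.26] shift [ 3.450e+01 -3.981e+02 -2.000e-01] | tcp [ 0.5497 -0.2073  0.2506] yaw 2.76
```

Lifted with a weight of 4.9 N, so the lid is held. Next I take a vantage short of the vessel, where the wrist camera sees past the lid.

move_arm(
  rows=[
    [0,0,0,-2,-10,-5,1],
    [0,0,0,-6,-35,-10,1],
    [0,0,0,-12,-75,-20,1],
    [0,0,0,-19,-115,-30,1],
    [0,0,0,-25,-155,-30,1],
    [0,0,0,-32,-195,-30,1],
    [0,0,0,-38,-235,-30,1],
    [0,0,0,-45,-275,-30,1],
    [0,0,0,-51,-315,-30,1],
    [0,0,0,-58,-355,-30,1],
    [0,0,0,-63,-387,-30,1],
    [0,0,0,-65,-402,-30,1],
  ],
)

```text
t: 4.62
tcp_pos: [0.461, 0.1953, 0.277]
tool_rot: [1.0, 0.026, -0.003, -0.001]
force: [1.2, -0.6, -5.9]
finger_gap: 0.196
gripper_force: 79.1
```

move_arm(
  rows=[
    [0,0,0,0,0,0,1],
    [0,0,0,0,0,0,1],
    [0,0,0,0,0,0,1],
    [0,0,0,0,0,0,1],
  ],
)

```text
t: 4.95
tcp_pos: [0.4645, 0.1904, 0.2778]
tool_rot: [1.0, 0.023, -0.001, 0.0]
force: [-0.0, 0.1, -4.7]
finger_gap: 0.191
gripper_force: 79.1
```

Run:
```python
from h import *
s=snap("wrist");pickle.dump(s,open("w2.pkl","wb"));save(s,"w2",None,1.2)
P=cloud(s)
m=(P[...,2]>.086)&(P[...,2]<.094);Q=P[m&(np.hypot(P[...,0]-.565,P[...,1]-.192)<.075)]
print("flange",np.median(Q[:,2]),len(Q),Q.min(0),Q.max(0))
c0=np.array([.565,.191])
for it in range(4):
    d=np.hypot(*(Q[:,:2]-c0).T);a=((np.arctan2(Q[:,1]-c0[1],Q[:,0]-c0[0])+np.pi)*18/np.pi).astype(int)
    ou=[];inn=[]
    for i in range(36):
        k=a==i
        if k.sum()<8: continue
        o=np.argsort(d[k]);
        if abs(d[k][o[-2]]-.06)<.004: ou.append(Q[k][o[-2]])
        if abs(d[k][o[1]]-.032)<.004: inn.append(Q[k][o[1]])
    co,ro=circ(np.array(ou));print("outer",co,ro,len(ou),"inner",circ(np.array(inn)) if len(inn)>4 else 0,len(inn));c0=co
S=P[(P[...,2]>.099)&(P[...,2]<.116)&(np.abs(np.hypot(P[...,0]-c0[0],P[...,1]-c0[1])-.044)<.009)]
a=np.degrees(np.arctan2(S[:,1]-c0[1],S[:,0]-c0[0]))
for i in range(5):
    k=np.abs((a-3-72*i+180)%360-180)<25
    if k.sum()>2: print(i,k.sum(),S[k].mean(0).round(4),np.median((a[k]-72*i+36)%360-36))
st=readout.sense();print(st["tcp_pos"],st["force"],st["finger_gap"])
```

```text
flange 0.0901400413106177 10962 [0.5066365  0.13317765 0.08602202] [0.62042201 0.25183132 0.09390062]
outer [0.56484574 0.19229365] 0.059242307867421864 34 inner (array([0.56510658, 0.19232655]), np.float64(0.031754783548193465)) 36
outer [0.56487595 0.19228682] 0.05926481355045102 34 inner (array([0.56512076, 0.19233318]), np.float64(0.03174421343978053)) 36
outer [0.56487595 0.19228682] 0.05926481355045102 34 inner (array([0.56512076, 0.19233318]), np.float64(0.03174421343978053)) 36
outer [0.56487595 0.19228682] 0.05926481355045102 34 inner (array([0.56512076, 0.19233318]), np.float64(0.03174421343978053)) 36
0 130 [0.608  0.1938 0.11  ] 2.1576103728685894
1 104 [0.5768 0.234  0.11  ] 2.1329161254588485
2 82 [0.5292 0.2168 0.1104] 1.6279086971858305
3 88 [0.5305 0.1663 0.1106] 0.9947910146145205
4 109 [0.579  0.152  0.1098] 1.2789987340109406
[0.46467901 0.19030675 0.27796376] [ 0.51696322 -0.32942264 -4.25227431] 0.19616987196493185
```

View pics/w2.png

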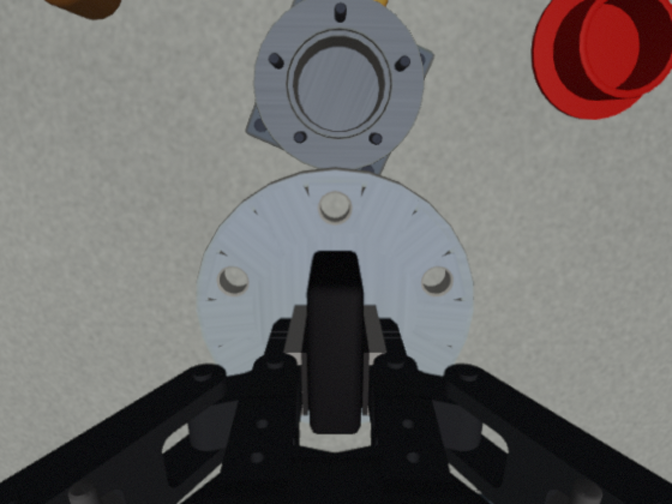

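Wrist view: vessel mouth at (340,85) with five studs, nearest the top at (340,12); held lid below with its +x hole at (335,206), grip between the pads at (335,340). The phases nearly agree. Next I measure the held lid's offset and yaw in the same picture.

Run:
```python
from h import *
s=pickle.load(open("w2.pkl","rb"));P=cloud(s);st=readout.sense();tp=st["tcp_pos"]
D=np.hypot(P[...,0]-tp[0],P[...,1]-tp[1])
Q=P[(P[...,2]>.23)&(P[...,2]<.246)&(D<.07)]
print("disc z",np.median(Q[:,2]),len(Q))
A=np.c_[Q[:,:2]-tp[:2],np.ones(len(Q))];pl=np.linalg.lstsq(A,Q[:,2],rcond=None)[0];print("tilt deg",np.degrees(pl[:2]),pl[2])
c0=tp[:2]
for _ in range(3):
    d=np.hypot(*(Q[:,:2]-c0).T);a=((np.arctan2(Q[:,1]-c0[1],Q[:,0]-c0[0])+np.pi)*36/np.pi).astype(int)
    ou=[Q[a==i][np.argsort(d[a==i])[-2]] for i in range(72) if (a==i).sum()>8 and abs(np.sort(d[a==i])[-2]-.059)<.004]
    c0,r=circ(np.array(ou));print("lid c",c0,r,len(ou),"rel tcp",c0-tp[:2])
# holes at image: ray with disc-top plane
g=cv2.cvtColor(s["img"],cv2.COLOR_RGB2GRAY).astype(np.uint8)
zt=np.median(Q[:,2])
# top-rim of hole: pixels deviating from disc depth
for nm,ang in(("x",0),("+72",72),("-72",-72)):
    b=np.radians(ang+2.5);h=np.r_[c0+.044*np.array([np.cos(b),np.sin(b)]),zt];u=proj(s,h)[0].round().astype(int)
    w=14;vv,uu=np.mgrid[u[1]-w:u[1]+w+1,u[0]-w:u[0]+w+1]
    W=P[u[1]-w:u[1]+w+1,u[0]-w:u[0]+w+1];hole=~(np.abs(W[...,2]-zt)<.003)
    n,L,stt,ce=cv2.connectedComponentsWithStats(hole.astype(np.uint8))
    k=1+np.argmax(stt[1:,4]);e=cv2.findContours((L==k).astype(np.uint8),0,1)[0][0][:,0]+[u[0]-w,u[1]-w]
    E=world(s,e,zt);cc,rr=circ(E);v=cc-c0
    print(nm,cc,rr,"rad",np.hypot(*v),"ang",np.degrees(np.arctan2(v[1],v[0]))-ang)
go([tp[0],tp[1],.278],1.6)
```

```text
disc z 0.23785158958016775 24239
tilt deg [-0.18321863  0.02919491] 0.23783960229917356
lid c [0.46357539 0.19051895] 0.058108763501543516 53 rel tcp [-0.00110362  0.0002122 ]
lid c [0.463673   0.19053662] 0.058042534276646976 53 rel tcp [-0.00100601  0.00022987]
lid c [0.46362763 0.19054891] 0.058070397363704174 54 rel tcp [-0.00105138  0.00024216]
x [0.50705584 0.19262267] 0.005336159398565979 rad 0.04347770070379007 ang 2.733876767936999
+72 [0.47561053 0.23230555] 0.005163599509955216 rad 0.04344199776470336 ang 1.988107709962506
-72 [0.47919448 0.1498744 ] 0.005206528925616965 rad 0.04355160978172145 ang 2.942733748423848
row turn [0.02 0.06 1.05] shift [-0.  0. -0.] | tcp [0.4647 0.1903 0.278 ] yaw 2.65
```

Offset: lid centre = TCP + (-1.0, +0.2) mm, lid yaw 2.55°, stud phase about 1.6°. Next I move over the mouth with a 1° turn.

move_arm(
  rows=[
    [0,0,0,10,0.3,0,1],
    [0,0,0,30,1,0,1],
    [0,0,0.5,55,1.6,0,1],
    [0,0,1,80,2.4,0,1],
    [0,0,1,95,2.8,5,1],
    [0,0,1,101.3,3,20,1],
    [0,0,1,101.3,3,40,1],
    [0,0,1,101.3,3,58,1],
    [0,0,1,101.3,3,70,1],
    [0,0,1,101.3,3,77,1],
    [0,0,1,101.3,3,80,1],
    [0,0,1,101.3,3,80,1],
  ],
)

```text
t: 6.0
tcp_pos: [0.5665, 0.1926, 0.1977]
tool_rot: [1.0, 0.015, -0.0, 0.0]
force: [1.0, -1.2, -4.5]
finger_gap: 0.191
gripper_force: 79.1
```

move_arm(
  rows=[
    [0,0,0,0,0,0,1],
    [0,0,0,0,0,0,1],
  ],
)

```text
t: 6.17
tcp_pos: [0.567, 0.1931, 0.1994]
tool_rot: [1.0, 0.015, 0.001, -0.0]
force: [0.3, 0.6, -4.6]
finger_gap: 0.197
gripper_force: 79.1
```

```bash
cat >> h.py <<'E'
def rep():
    st=readout.sense();print("t",st["t"],"F",st["force"].round(2),"M",st["ft_torque"].round(3),"gap",round(st["finger_gap"],3))
E
python3 - <<'E'
from h import *
rep();go([.566,.1921,.186],1.6)
s=snap("side");pickle.dump(s,open("sd.pkl","wb"));P=cloud(s)
# lid rim from side: disc-top points
tp=readout.sense()["tcp_pos"];zt=tp[2]-.040
Q=P[(abs(P[...,2]-zt)<.004)&(np.hypot(P[...,0]-tp[0],P[...,1]-tp[1])<.07)];print(len(Q),np.median(Q[:,2]),Q.min(0),Q.max(0))
E
```

```text
t 6.1667 F [ 0.3   0.56 -4.64] M [-0.049  0.024 -0.034] gap 0.197
row turn [-0.02 -0.14  0.13] shift [-1.   1.  13.4] | tcp [0.567  0.1931 0.1994] yaw 1.73
1518 0.1600072489547168 [0.507702   0.14137243 0.15549684] [0.62393405 0.25317342 0.16342068]
```

move_arm(
  rows=[
    [0,0,0,-1,1,2,1],
    [0,0,0,-1,1,5,1],
    [0,0,0,-1,1,8,1],
    [0,0,0,-1,1,11,1],
    [0,0,0,-1,1,14,1],
    [0,0,0,-1,1,17,1],
    [0,0,0,-1,1,20,1],
    [0,0,0,-1,1,22,1],
    [0,0,0,-1,1,24,1],
    [0,0,0,-1,1,26,1],
    [0,0,0,-1,1,28,1],
    [0,0,0,-1,1,28,1],
  ],
)

```text
t: 7.22
tcp_pos: [0.5648, 0.1921, 0.1699]
tool_rot: [1.0, 0.015, -0.0, 0.0]
force: [-0.1, 0.9, -5.1]
finger_gap: 0.195
gripper_force: 79.1
```

```bash
python3 -c "
from h import *
rep();go([.566,.1921,.163],1.6)"
```

```text
t 7.2167 F [-0.09  0.95 -5.09] M [-0.001  0.052  0.025] gap 0.195
row turn [0.01 0.05 0.14] shift [1.2 0.  6.9] | tcp [0.5648 0.1921 0.1699] yaw 1.74
```

move_arm(
  rows=[
    [0,0,0,0,0,1,1],
    [0,0,0,0,0,2,1],
    [0,0,0,0,0,3,1],
    [0,0,0,0,0,4,1],
    [0,0,0,0,0,5,1],
    [0,0,0,0,0,6,1],
    [0,0,0,0,0,7,1],
    [0,0,0,0,0,8,1],
    [0,0,0,0,0,8,1],
  ],
)

```text
t: 7.97
tcp_pos: [0.5649, 0.1921, 0.1621]
tool_rot: [1.0, 0.015, -0.0, 0.0]
force: [0.8, 0.0, -4.5]
finger_gap: 0.197
gripper_force: 79.1
```

```bash
python3 -c "
from h import *
rep();go([.566,.1921,.159],1.6)"
```

```text
t 7.9667 F [ 0.79  0.03 -4.47] M [ 0.034 -0.035 -0.017] gap 0.197
row turn [0.   0.02 0.14] shift [1.1 0.  3.1] | tcp [0.5649 0.1921 0.1621] yaw 1.74
```

move_arm(
  rows=[
    [0,0,0,0.6,0,0,1],
    [0,0,0,0.6,0,0.7,1],
    [0,0,0,0.6,0,1.4,1],
    [0,0,0,0.6,0,2.1,1],
    [0,0,0,0.6,0,2.8,1],
    [0,0,0,0.6,0,3.5,1],
    [0,0,0,0.6,0,4.2,1],
    [0,0,0,0.6,0,5,1],
    [0,0,0,0.6,0,5,1],
  ],
)

```text
t: 8.72
tcp_pos: [0.5655, 0.1921, 0.1571]
tool_rot: [1.0, 0.015, -0.0, 0.0]
force: [-0.1, -0.0, -5.0]
finger_gap: 0.199
gripper_force: 79.1
```

```bash
python3 -c "
from h import *
rep();go([.566,.1921,.150],1.6)"
```

```text
t 8.7167 F [-0.06 -0.03 -5.02] M [-0.053 -0.012 -0.008] gap 0.199
row turn [0.   0.02 0.14] shift [0.5 0.  7.1] | tcp [0.5655 0.1921 0.1571] yaw 1.74
```

No contact, and the lid is already about 5 mm below the stud tips: the holes have found the studs. Next I slide down gently.

move_arm(
  rows=[
    [0,0,0,0,0,0.8,1],
    [0,0,0,0,0,1.6,1],
    [0,0,0,0,0,2.4,1],
    [0,0,0,0,0,3.2,1],
    [0,0,0,0,0,4,1],
    [0,0,0,0,0,4.8,1],
    [0,0,0,0,0,5.6,1],
    [0,0,0,0,0,6.4,1],
    [0,0,0,0,0,7.2,1],
    [0,0,0,0,0,8,1],
    [0,0,0,0,0,8,1],
  ],
)

```text
t: 9.63
tcp_pos: [0.5655, 0.1921, 0.1491]
tool_rot: [1.0, 0.015, -0.0, 0.0]
force: [-0.3, -0.3, -5.3]
finger_gap: 0.196
gripper_force: 79.1
```

```bash
python3 -c "
from h import *
rep();go([.566,.1921,.140],1.6)"
```

```text
t 9.6333 F [-0.26 -0.3  -5.27] M [-0.012  0.049 -0.022] gap 0.196
row turn [0.   0.02 0.14] shift [0.5 0.  9.1] | tcp [0.5655 0.1921 0.1491] yaw 1.74
```

Free down to 9 mm above home; continue in two gentle pieces.

move_arm(
  rows=[
    [0,0,0,0,0,0.7,1],
    [0,0,0,0,0,1.4,1],
    [0,0,0,0,0,2.1,1],
    [0,0,0,0,0,2.8,1],
    [0,0,0,0,0,3.5,1],
    [0,0,0,0,0,4.2,1],
    [0,0,0,0,0,4.9,1],
    [0,0,0,0,0,5.6,1],
    [0,0,0,0,0,6.3,1],
    [0,0,0,0,0,7,1],
    [0,0,0,0,0,7,1],
  ],
)

```text
t: 10.55
tcp_pos: [0.5655, 0.1921, 0.1421]
tool_rot: [1.0, 0.015, -0.0, 0.0]
force: [-1.4, 0.4, -4.3]
finger_gap: 0.196
gripper_force: 79.1
```

```bash
python3 -c "
from h import *
rep();go([.566,.1921,.140],1.6)"
```

```text
t 10.55 F [-1.38  0.42 -4.29] M [ 0.018 -0.023  0.043] gap 0.196
row turn [0.   0.02 0.14] shift [0.5 0.  2.1] | tcp [0.5655 0.1921 0.1421] yaw 1.74
```

move_arm(
  rows=[
    [0,0,0,0,0,0.3,1],
    [0,0,0,0,0,0.6,1],
    [0,0,0,0,0,0.9,1],
    [0,0,0,0,0,1.2,1],
    [0,0,0,0,0,1.5,1],
    [0,0,0,0,0,1.8,1],
    [0,0,0,0,0,2.1,1],
    [0,0,0,0,0,2.1,1],
  ],
)

```text
t: 11.22
tcp_pos: [0.5656, 0.1921, 0.1402]
tool_rot: [1.0, 0.015, -0.0, 0.0]
force: [0.6, 0.6, -4.8]
finger_gap: 0.197
gripper_force: 79.1
```

```bash
python3 -c "
from h import *
rep();go([.566,.1921,.140],1.6)"
```

```text
t 11.2167 F [ 0.64  0.63 -4.83] M [-0.025 -0.021  0.069] gap 0.197
row turn [0.   0.   0.14] shift [0.4 0.  0.2] | tcp [0.5656 0.1921 0.1402] yaw 1.74
```

move_arm(
  rows=[
    [0,0,0,0,0,0.2,1],
    [0,0,0,0,0,0.4,1],
    [0,0,0,0,0,0.6,1],
    [0,0,0,0,0,0.8,1],
    [0,0,0,0,0,1,1],
    [0,0,0,0,0,1,1],
  ],
)

```text
t: 11.72
tcp_pos: [0.5656, 0.1922, 0.14]
tool_rot: [1.0, 0.015, 0.0, -0.0]
force: [-2.6, -0.3, 4.6]
finger_gap: 0.195
gripper_force: 80.4
```

```bash
python3 -c "
from h import *
rep();go([.566,.1921,.140],1.6)"
```

```text
t 11.7167 F [-2.58 -0.27  4.65] M [-0.132  0.375  0.021] gap 0.195
row turn [ 0.   -0.02  0.15] shift [ 0.4  0.1 -0. ] | tcp [0.5656 0.1922 0.14  ] yaw 1.75
```

Contact (about 9 N) came exactly at the home height, lid z = 0.090. Next I ease the grip and open partway, staying clear of the studs.

move_arm(
  rows=[
    [0,0,0,0,0,-0.3,1],
    [0,0,0,0,0,-0.3,1],
    [0,0,0,0,0,-0.3,1],
    [0,0,0,0,0,-0.3,1],
  ],
  squeeze=20,
)

```text
t: 12.05
tcp_pos: [0.5656, 0.1922, 0.14]
tool_rot: [1.0, 0.015, 0.0, -0.0]
force: [-3.5, 0.3, 5.5]
finger_gap: 0.194
gripper_force: 80.5
```

move_arm(
  rows=[
    [0,0,0,0,0,0,0.75],
    [0,0,0,0,0,0,0.7],
    [0,0,0,0,0,0,0.65],
    [0,0,0,0,0,0,0.6],
    [0,0,0,0,0,0,0.6],
    [0,0,0,0,0,0,0.6],
  ],
)

```text
t: 12.55
tcp_pos: [0.5658, 0.1921, 0.1394]
tool_rot: [1.0, 0.015, 0.0, -0.0]
force: [0.2, 0.6, 0.8]
finger_gap: 0.4
gripper_force: 0.0
```

```bash
cat > lid.py <<'E'
from h import *
rep();go([.566,.1921,.25],1.6)
s=snap("wrist");P=cloud(s);c=np.array([.565,.1923])
d=np.hypot(P[...,0]-c[0],P[...,1]-c[1]);Q=P[(abs(P[...,2]-.1)<.005)&(d<.0585)&(d>.048)]
A=np.c_[Q[:,:2]-c,np.ones(len(Q))];p=np.linalg.lstsq(A,Q[:,2],rcond=None)[0];print("disc top z",p[2],"tilt deg",np.degrees(p[:2]),len(Q))
E
python3 lid.py
```

```text
t 12.55 F [0.16 0.56 0.83] M [ 0.012  0.01  -0.057] gap 0.4
row turn [-0.   -0.01  0.13] shift [   0.2    0.  -110.6] | tcp [0.5658 0.1921 0.1394] yaw 1.73
disc top z 0.09999218473949915 tilt deg [-0.02714523  0.00015609] 9561
```

Released; disc top at 0.1000 with tilt under 0.03°, so it is flush. Next I retract straight up.

move_arm(
  rows=[
    [0,0,0,0,0,-3,0.6],
    [0,0,0,0,0,-8,0.6],
    [0,0,0,0,0,-18,0.6],
    [0,0,0,0,0,-35,0.6],
    [0,0,0,0,0,-55,0.6],
    [0,0,0,0,0,-80,0.6],
    [0,0,0,0,0,-105,0.6],
    [0,0,0,0,0,-120,0.6],
    [0,0,0,0,0,-125,0.6],
    [0,0,0,0,0,-125,0.6],
  ],
)

```text
t: 13.43
tcp_pos: [0.5665, 0.1923, 0.267]
tool_rot: [1.0, 0.015, 0.002, -0.0]
force: [-0.8, -0.2, 0.4]
finger_gap: 0.401
gripper_force: 0.0
```

```bash
python3 lid.py; python3 -c "
from h import *
save(snap('wrist'),'end',None,1.2)"
```

```text
t 13.4333 F [-0.77 -0.22  0.45] M [ 0.026  0.    -0.02 ] gap 0.401
row turn [-0.03 -0.27  0.15] shift [-0.6  0.2 17. ] | tcp [0.5665 0.1923 0.267 ] yaw 1.75
disc top z 0.09996352293691652 tilt deg [0.11693848 0.01056677] 4376
```

View pics/end.png

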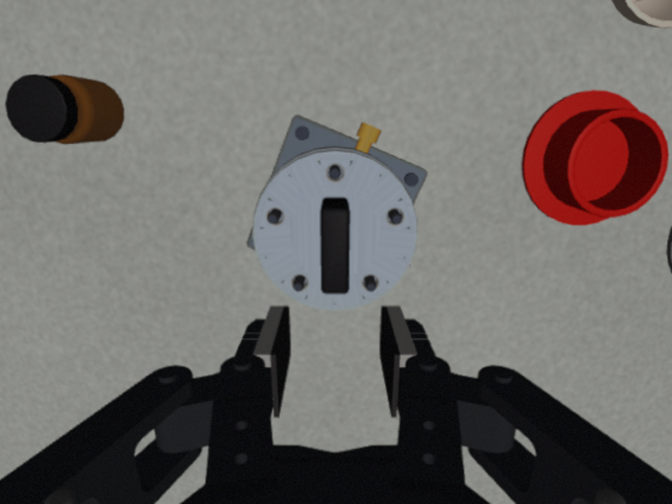

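The final view shows the lid seated on the vessel at (335,230), studs visible in all five holes, and the gripper clear of it.

```bash
python3 -c "
from h import *
print(order.sign_off())"
```

```text
the job is handed in; nothing more can be done
None
```

The lid is on the vessel, flush on the flange with all five studs in its holes; I released it, kept clear of the bottle, jar and mortar, and handed the job in at about 13.5 s.

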